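Right the fallen findings jar and crack its sealed lid

TASK

The square glass jar of silver findings has fallen over: gently stand it upright on the table with its lid still sealed, and let go of it. Then pull the lid straight up by its black knob until the sticky seal gives, without lifting the jar off the table, and hold the lid steady about a centimetre open, never more than two; finish while still holding it there. Leave the other things on the table alone.

Things in the scene. Friction and masses are not known exactly. Their poses are not given: they have to be found in the camera images.
- jar: square glass jar, 60 x 60 mm, 82 mm tall without its lid, aluminium foot, silver beads inside; 0.84 to 0.96 kg in all, centre of mass about 45 mm above the underside. It starts lying on a flat side. Origin: centre of its underside; z runs from the underside through lid and knob (up when it stands), x and y are square to its flat sides
- lid_knob (a point): centre of the top of the round black knob (24 mm in diameter, 32 mm high) on the jar's white lid (54 x 54 x 10 mm). With the lid shut this point is 124 mm above the jar's underside; it moves with the lid
- lid (a joint): how far the lid (60 g) is raised along the jar's z in m: 0 sealed, 0.03 at most, guided straight. The pull of its orange silicone seal peaks at about 5 N right at the start, drops to about 2 N at 3 mm and to the bare weight of the lid beyond 5 mm. Let go, the lid drops shut and seals again. Pulling with more than about 8 N may lift the jar
- tin: loose round aluminium tin, 75 mm across, 22 mm high, full of beads; origin at the centre of its underside. To be left alone
- spool: loose spool of thread standing on end, 51 mm across, 47 mm high; origin at the centre of its underside. To be left alone
- pliers: loose red-handled pliers lying flat, 41 x 124 x 10 mm; origin at the centre of the underside, length along y. To be left alone
- cabochon: loose teal oval stone in a gilt setting, 24 x 32 x 9 mm; origin at the centre of its underside. To be left alone
Mind the look-alikes: they are no part of the job. What is meant by the jar is not yellow, and is the larger of those in its own colour.

How it is judged (in metres and radians):
On the way, in this order (a step that is already met when the one before it is completed fails the run):
1. the jar stands upright on the table, still sealed and not held (angle between jar's own z axis and vertical below 0.1 rad and height (world z) of jar below 0.004 m and value of joint lid below 0.003 m and contact force between the fingers and jar below 0.2 N and linear speed of jar below 0.03 m/s), for 0.2 s.
2. the seal is broken: the gripper holds the lid at least 4 mm up while the jar stands (angle between jar's own z axis and vertical below 0.1 rad and height (world z) of jar below 0.004 m and value of joint lid above 0.004 m and contact force between the fingers and jar above 0.3 N), for 0.2 s.
At the end, for the whole second after the job is handed in: The jar stands upright (within 0.1 rad) flat on the table (underside below 4 mm) and at rest; the fingers are touching the lid and hold it steadily 5 to 16 mm above closed (angle between jar's own z axis and vertical below 0.1 rad and height (world z) of jar below 0.004 m and value of joint lid between 0.005 and 0.016 m and velocity of joint lid between -0.01 and 0.01 m/s and linear speed of jar below 0.02 m/s and contact force between the fingers and jar above 0.3 N); the arm keeps its last pose, push and grip.
It fails at once if the lid is opened more than 22 mm (value of joint lid above 0.022 m).
It fails at once if the seal is broken while the jar is not standing (value of joint lid above 0.004 m and angle between jar's own z axis and vertical above 0.3 rad).
It fails at once if the jar is dropped or knocked (faster than 0.8 m/s) (linear speed of jar above 0.8 m/s).
It fails at once if the tin, spool, pliers or stone is moved more than 25 mm (distance of any of tin, spool, pliers, cabochon from where it was at the start of the episode above 0.025 m).
It also fails if it takes over 45 s, if anything falls off the work surface, if the arm or the gripper's body presses on something with over 40 N, if the wrist force passes 120 N, or if a joint passes its speed limit or range.

ROBOT

A 6-joint arm with a two-finger parallel gripper is mounted at the origin on the work surface; the furniture and walls round the work are solid. World frame = base frame: x ahead of the robot, y to its left, z up, the work surface at z = 0. Lengths are in m, angles in degrees, forces in N, time in s.
With the tool pointing down it reaches from about 0.375 to 0.9 m from the base axis. Payload 3.1 kg.
Tool frame: the origin (TCP) lies on the centre line of the jaws, within the pads' length; the fingertips stand 8 mm ahead of it and the grasp point (between the pads) lies 11 mm behind it (bot.tip_extent is the distance from the TCP to the fingertips, in m); z points along the fingers, y is the line along which they close (so a half turn about z gives the same grasp; the last joint's range is limited). The gripper opens to 87 mm and grips with 3 to 60 N. Pads are 19 mm wide; open, the fingers measure 117 mm over their backs; the gripper's body (75 mm by 190 mm) begins 51 mm behind the grasp point.
Start: joints at [-84.941, 30.224, 82.088, -0, 67.689, -10.227], TCP at [0.165, -0.603, 0.231] pointing down, gripper open.
Joint ranges: [-176.69, 176.69], [-43.24, 126.21], [12.49, 139.97], [-82, 262], [0, 151.66], [-163.58, 163.58]. Speed limits (degrees/s): [159.86, 159.86, 180, 180, 180, 180].

INTERFACE

Orientations are given as a 3x3 rotation matrix whose columns are the frame's x, y, z axes.
In Python, from rig import bot, vision, workorder gives the robot as it stands.
- The arm moves only by the shell command python3 -m handwheel 'ROWS'. ROWS is JSON, a list of rows, each an object with "delta_rot": the turn, a rotation vector about the tool's x, y, z in rad, a list of three; "xyz": the shift along the tool's x, y, z in mm, a list of three; "hand": the closure, from -1 (fully open) to 1 (shut). A call has exactly 5 rows; each row is the pose to reach, as a shift and turn from the pose commanded when the call began, along the tool's axes at that moment; what a row does not reach only later rows make up. A row lasts 1/8 s, in which the tool goes at most 62.5 mm and 10.7 degrees, less where a joint would pass 70% of its speed; a pose out of reach is approached as far as the arm can. A call with a gripper value outside its range is refused whole. The fingers move at their own pace and stop on an object; the grip force is fixed at half the most. Time passes only in rows, so rows that repeat a pose let the fingers close, or fill a call up. It gives the time, the measured TCP pose, the force, the opening and the grip force at its end, in the units of the state.
- bot.read_state(): the state, without advancing time (a new reading comes with each control period).
- vision.capture(name): name is "side" or "top" or "wrist"; returns the picture (420x560x3 uint8, red, green, blue); there is no depth.
- vision.camera_model(name): a dict with "camera_matrix" (3x3 intrinsics, pixels), "camera_from_world" (4x4, takes a point from world to camera coordinates). Camera axes: x right, y up, looking along -z (the intrinsics and any distortion apply to the point x, -y, -z); pixel columns grow to the right and rows downward; lengths in m; the calibration is good to about 2 mm. A picture is of the moment at which its call begins: read the wrist's pose just before it. camera_model takes no time and is no camera call; for the wrist camera it gives the pose at the moment of the call.
- workorder.hand_in(): hands the job in; it is judged then, once.
The state is a dict: "time_s": time; "joint_positions": joint angles; "qvel": joint speeds; "tau": joint torques, N m; "position": TCP position; "tcp_rot": TCP orientation; "force": force on the tool from outside, world axes, zero at the start; "moment": the same for the moment, N m; "opening": opening from 0.0 (shut) to 1.0 (fully open); "grasp_force": force on a finger pad.
Only numpy, scipy, OpenCV 4.12 (cv2) and the standard library are available. Lean on these libraries where they do the work, as an engineer would, in place of code of your own. Each camera call takes 0.05 s, during which the arm holds its last target. There are 200 camera calls.

## Working session

There is one attempt and no reset: what is moved stays moved. The work goes in short steps, Python scripts to look and compute and a shell command to move; the robot and the scene stay as the last step left them, time stands still between calls to the robot, and variables do not carry over. Pictures are saved under pics/ and viewed, at most 10 in all, crops included, and the job is handed in when it is done.

```bash
mkdir -p pics; python3 - <<'E'
from rig import bot, vision
import cv2,numpy as np
s=bot.read_state();print(s)
for n in("side","top"):
    im=vision.capture(n);cv2.imwrite(f"pics/{n}0.png",im[:,:,::-1])
    print(n,vision.camera_model(n))
E
```

```text
{'time_s': 0.0, 'joint_positions': array([-8.49409925e+01,  3.02792968e+01,  8.21565298e+01, -1.55240666e-03,
        6.76878707e+01, -1.02266001e+01]), 'qvel': array([ 0.10562402,  0.02153946,  0.06788413, -0.11718278,  0.02647166,
       -0.0484742 ]), 'tau': array([-1.35526556e-03, -4.40045822e+01, -1.76591295e+01,  6.32890686e-02,
        5.82347705e-02, -1.63607506e-04]), 'position': array([ 0.16473384, -0.60216105,  0.22956726]), 'tcp_rot': array([[ 9.64620991e-01,  2.63640470e-01, -2.15345721e-04],
       [ 2.63640314e-01, -9.64618665e-01,  2.14830180e-03],
       [ 3.58652796e-04, -2.12907083e-03, -9.99997669e-01]]), 'force': array([-0.62389572,  0.59110439,  0.84823722]), 'moment': array([ 0.01094662,  0.00198306, -0.02875631]), 'grasp_force': 0.0, 'opening': 0.9972040155469571}
side {'camera_matrix': array([[446.67551509,   0.        , 280.62302059],
       [  0.        , 446.67551509, 208.10429971],
       [  0.        ,   0.        ,   1.        ]]), 'camera_from_world': array([[-0.57627911, -0.81709286,  0.01617536,  0.2678708 ],
       [ 0.65889894, -0.45281705,  0.60067372, -0.2543136 ],
       [-0.48348173,  0.35681364,  0.79933062, -1.24170687],
       [ 0.        ,  0.        ,  0.        ,  1.        ]])}
top {'camera_matrix': array([[416.88118578,   0.        , 282.24053807],
       [  0.        , 416.88118578, 218.13856114],
       [  0.        ,   0.        ,   1.        ]]), 'camera_from_world': array([[-0.0230075 , -0.99968118, -0.01040152,  0.05249777],
       [ 0.99404479, -0.02398381,  0.10630023, -0.40448129],
       [-0.10651581, -0.00789387,  0.99427967, -1.03265395],
       [ 0.        ,  0.        ,  0.        ,  1.        ]])}
```

View pics/top0.png

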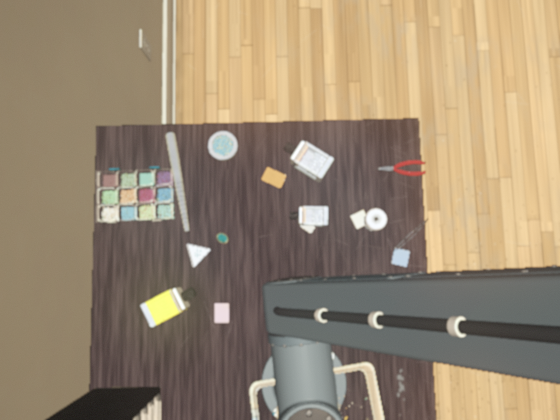

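View pics/side0.png

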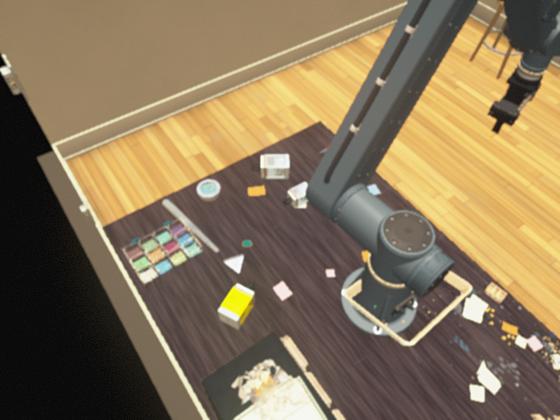

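Candidates in the top view: yellow jar (164,307), ruled out by colour; clear/silver jar at (313,216), the smaller; clear/silver jar at (312,160), the larger and so the one meant. I'll confirm this in an enlarged crop. Tin (222,145), spool (375,219), pliers (403,168), stone (222,238).

```bash
cat > h.py <<'E'
import numpy as np
from rig import bot,vision
def ray(n,uv,M=None):
    M=M or vision.camera_model(n);K=M["camera_matrix"];T=M["camera_from_world"]
    d=np.linalg.inv(K)@[uv[0],uv[1],1];d=d*[1,-1,-1]
    R=T[:3,:3];return -R.T@T[:3,3],R.T@d
def onz(n,uv,z,M=None):
    o,d=ray(n,uv,M);return o+d*(z-o[2])/d[2]
def proj(n,p,M=None):
    M=M or vision.camera_model(n)
    q=M["camera_from_world"]@np.r_[p,1];q=M["camera_matrix"]@(q[:3]*[1,-1,-1]);return q[:2]/q[2]
E
python3 - <<'E'
import cv2,numpy as np
from h import *
a=cv2.imread("pics/top0.png")[130:240,270:390];b=cv2.imread("pics/side0.png")[140:220,240:330]
a=cv2.resize(a,(480,440),interpolation=2);b=cv2.resize(b,(320,284),interpolation=2)
c=np.zeros((440,800,3),np.uint8);c[:,:480]=a;c[:284,480:]=b
cv2.imwrite("pics/crop.png",c)
for uv,z in(((312,160),.06),((313,216),.05),((285,150),.03),((222,145),.02),((375,219),.047),((403,168),.01),((222,238),.009)):print(uv,onz("top",uv,z).round(3))
E
```

```text
(312, 160) [ 0.544 -0.034  0.06 ]
(313, 216) [ 0.406 -0.033  0.05 ]
(285, 150) [0.58  0.032 0.03 ]
(222, 145) [0.6   0.194 0.02 ]
(375, 219) [ 0.395 -0.186  0.047]
(403, 168) [ 0.53  -0.272  0.01 ]
(222, 238) [0.36  0.198 0.009]
```

View pics/crop.png

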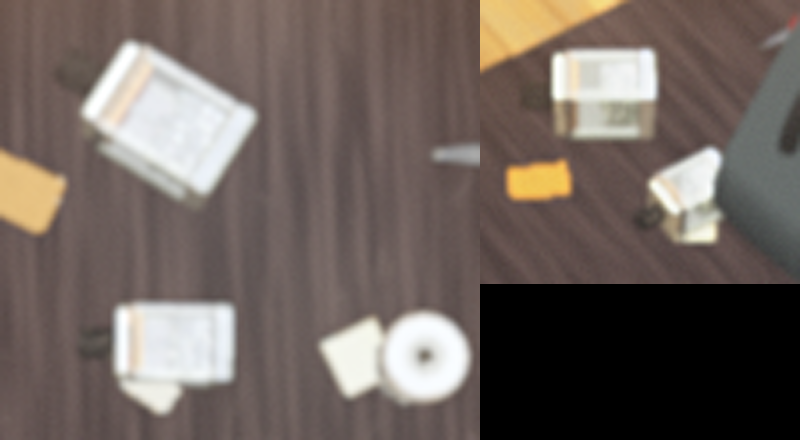

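The crop shows the larger clear/silver jar at crop (170,120), i.e. (312,160), with its knob pointing up-left at (289,147). It is clearly bigger than its silver twin at (313,216), so it is the target.

```bash
python3 - <<'E'
from h import *
c=lambda x,y:(270+x/4,130+y/4)
k=onz("top",c(75,70),.03);f=onz("top",c(231,157),.06);l=onz("top",c(108,74),.057)
print(k.round(3),f.round(3),l.round(3))
a=(k-f);a[2]=0;print(np.linalg.norm(a));a/=np.linalg.norm(a);az=np.degrees(np.arctan2(a[1],a[0]));print(a,az)
# corners of foot edge / lid edge
for p in((257,118),(205,195)):print(onz("top",c(*p),.06).round(3))
for p in((130,42),(85,105)):print(onz("top",c(*p),.057).round(3))
g=f+a*.047;g[2]=.03;print("grasp",g)
s=bot.read_state();R=s["tcp_rot"];print("yaw of tool y",np.degrees(np.arctan2(R[1,1],R[0,1])))
tgt=np.array([g[0],g[1],.23]);print("delta tool mm",R.T@(tgt-s["position"])*1000)
print("corner",[onz("top",q,0).round(2) for q in((97,127),(418,119))])
E
```

```text
[0.586 0.022 0.03 ] [ 0.52  -0.072  0.06 ] [0.575 0.002 0.057]
0.11508677945937791
[0.57207406 0.82020197 0.        ] 55.1050167655185
[ 0.544 -0.089  0.06 ]
[ 0.497 -0.056  0.06 ]
[ 0.595 -0.012  0.057]
[0.556 0.017 0.057]
grasp [ 0.54688708 -0.03376669  0.03      ]
yaw of tool y -74.71419685551612
delta tool mm [ 518.48823045 -447.62036279    0.68714707]
corner [array([0.66, 0.53, 0.  ]), array([ 0.66, -0.32,  0.  ])]
```

```bash
python3 -m handwheel '[{"xyz":[30,-26,0],"delta_rot":[0,0,-0.07],"hand":-1},{"xyz":[75,-65,0],"delta_rot":[0,0,-0.2],"hand":-1},{"xyz":[120,-104,0],"delta_rot":[0,0,-0.35],"hand":-1},{"xyz":[165,-143,0],"delta_rot":[0,0,-0.52],"hand":-1},{"xyz":[210,-182,0],"delta_rot":[0,0,-0.69],"hand":-1}]'
cat >> h.py <<'E'
def to(p,Rt=None):
    from scipy.spatial.transform import Rotation as S
    s=bot.read_state();R=s["tcp_rot"];print("t",s["time_s"],"pos",s["position"].round(4),"q",s["joint_positions"].round(1),"F",s["force"].round(1),"open",round(s["opening"],3))
    print("R",R.round(3).tolist())
    print("xyz mm",(R.T@(np.array(p)-s["position"])*1000).round(1),"rot",S.from_matrix(R.T@Rt).as_rotvec().round(3) if Rt is not None else "")
def rot(az,tilt): # tool x along azimuth az at tilt 0 (down); tilt>0: tool z swings toward az
    from scipy.spatial.transform import Rotation as S
    a=np.radians(az);X=[np.cos(a),np.sin(a),0];Z=[0,0,-1];Y=np.cross(Z,X)
    return np.array([X,Y,Z]).T@S.from_rotvec([0,np.radians(tilt),0]).as_matrix()
E
python3 -c "
from h import *
to([.547,-.034,.2],rot(55,0));to([.58,.0,.23],rot(55,-25))"
```

```text
time_s: 0.72
position: [0.3201, -0.3701, 0.2303]
tcp_rot: [[0.572, 0.82, 0.0], [0.82, -0.572, 0.0], [0.0, -0.0, -1.0]]
force: [0.8, -0.8, -0.5]
opening: 0.999
grasp_force: 0.0
t 0.725 pos [ 0.3201 -0.3701  0.2303] q [-62.3  19.8 101.1   0.   59.  -27.4] F [ 0.8 -0.8 -0.5] open 0.999
R [[0.572, 0.82, 0.0], [0.82, -0.572, 0.0], [0.0, -0.0, -1.0]]
xyz mm [405.5  -6.2  30.5] rot [-0.    -0.     0.002]
t 0.725 pos [ 0.3201 -0.3701  0.2303] q [-62.3  19.8 101.1   0.   59.  -27.4] F [ 0.8 -0.8 -0.5] open 0.999
R [[0.572, 0.82, 0.0], [0.82, -0.572, 0.0], [0.0, -0.0, -1.0]]
xyz mm [452.3   1.5   0.5] rot [ 0.    -0.437  0.002]
```

```bash
python3 -m handwheel '[{"xyz":[55,0,0],"delta_rot":[0,0,0],"hand":-1},{"xyz":[115,-2,0],"delta_rot":[0,0,0],"hand":-1},{"xyz":[175,-3,0],"delta_rot":[0,0,0],"hand":-1},{"xyz":[235,-5,0],"delta_rot":[0,0,0],"hand":-1},{"xyz":[290,-6,0],"delta_rot":[0,0,0],"hand":-1}]' >/dev/null
python3 -m handwheel '[{"xyz":[45,0,0],"delta_rot":[0,0,0],"hand":-1},{"xyz":[85,0,0],"delta_rot":[0,0,0],"hand":-1},{"xyz":[115,0,0],"delta_rot":[0,0,0],"hand":-1},{"xyz":[115,0,0],"delta_rot":[0,0,0],"hand":-1},{"xyz":[115,0,0],"delta_rot":[0,0,0],"hand":-1}]'
python3 - <<'E'
from h import *
import cv2,pickle
M=vision.camera_model("wrist");im=vision.capture("wrist");cv2.imwrite("pics/w1.png",im[:,:,::-1]);pickle.dump(M,open("w1.pkl","wb"))
to([.547,-.034,.2],rot(55,0))
E
```

```text
time_s: 1.98
position: [0.5471, -0.0377, 0.2301]
tcp_rot: [[0.576, 0.818, -0.002], [0.818, -0.576, -0.0], [-0.001, -0.001, -1.0]]
force: [-0.5, -1.0, 0.2]
opening: 0.999
grasp_force: 0.0
t 2.025 pos [ 0.547  -0.0381  0.2302] q [-15.6  24.4  93.1  -0.   62.6  19.6] F [-0.1  0.7 -0.3] open 0.997
R [[0.577, 0.817, -0.001], [0.817, -0.577, -0.0], [-0.001, -0.001, -1.0]]
xyz mm [ 3.3 -2.3 30.2] rot [-0.001  0.001 -0.004]
```

View pics/w1.png

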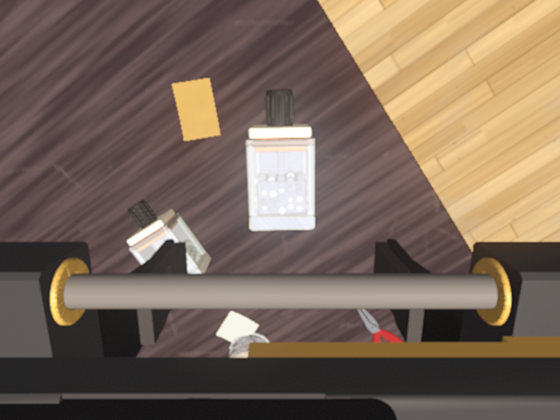

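The wrist view shows the jar square to the tool: body corners (248,139), (314,139), (315,230) and (249,230), knob at (279,107).

```bash
python3 - <<'E'
from h import *
import pickle
M=pickle.load(open("w1.pkl","rb"))
P=[onz("w",p,.06,M) for p in((247,139),(315,139),(315,217),(249,217))]
print(np.round(P,4));f=onz("w",(282,230),.03,M);f2=onz("w",(282,217),.06,M);k=onz("w",(279,92),.03,M);lid=onz("w",(280,127),.057,M)
print(f,f2,k,lid,np.linalg.norm(k-f))
a=(k-f)/np.linalg.norm(k-f);print(np.degrees(np.arctan2(a[1],a[0])))
e=P[1]-P[0];print(np.linalg.norm(e),np.degrees(np.arctan2(e[1],e[0])))
E
```

```text
[[ 0.5476  0.0132  0.06  ]
 [ 0.595  -0.0202  0.06  ]
 [ 0.5563 -0.0778  0.06  ]
 [ 0.5078 -0.0436  0.06  ]]
[ 0.51912107 -0.07921272  0.03      ] [ 0.53203786 -0.06071804  0.06      ] [0.59247985 0.029665   0.03      ] [0.57629205 0.00507539 0.057     ] 0.13128544799781924
56.02900553149631
0.05794946672019489 -35.215932007153846
```

```bash
python3 -c "
from h import *
R=rot(55.5,-25);t=np.array([.5453,-.0368,.025])
to(t-.1*R[:,2],R)"
```

```text
t 2.025 pos [ 0.547  -0.0381  0.2302] q [-15.6  24.4  93.1  -0.   62.6  19.6] F [-0.1  0.7 -0.3] open 0.997
R [[0.577, 0.817, -0.001], [0.817, -0.577, -0.0], [-0.001, -0.001, -1.0]]
xyz mm [ 42.4  -2.6 114.6] rot [-0.004 -0.435 -0.012]
```

```bash
python3 -m handwheel '[{"xyz":[15,-1,20],"delta_rot":[0,-0.15,0],"hand":-1},{"xyz":[30,-2,50],"delta_rot":[0,-0.3,-0.01],"hand":-1},{"xyz":[42,-3,85],"delta_rot":[-0.004,-0.435,-0.01],"hand":-1},{"xyz":[42,-3,114],"delta_rot":[-0.004,-0.435,-0.01],"hand":-1},{"xyz":[42,-3,114],"delta_rot":[-0.004,-0.435,-0.01],"hand":-1}]'
python3 -c "
from h import *
R=rot(55.5,-25);t=np.array([.5453,-.0368,.025])
to(t,R)"
```

```text
time_s: 2.65
position: [0.5674, -0.002, 0.1142]
tcp_rot: [[0.513, 0.823, -0.244], [0.746, -0.568, -0.348], [-0.425, -0.004, -0.905]]
force: [-0.1, -0.5, 0.6]
opening: 0.998
grasp_force: 0.0
t 2.65 pos [ 0.5674 -0.002   0.1142] q [ -0.9  42.1  84.9 -22.1  69.3  44.6] F [-0.1 -0.5  0.6] open 0.998
R [[0.513, 0.823, -0.244], [0.746, -0.568, -0.348], [-0.425, -0.004, -0.905]]
xyz mm [ 0.6  1.9 98.2] rot [-0.004  0.002 -0.   ]
```

```bash
python3 -m handwheel '[{"xyz":[0,1,30],"delta_rot":[0,0,0],"hand":-1},{"xyz":[0,2,60],"delta_rot":[0,0,0],"hand":-1},{"xyz":[0,2,85],"delta_rot":[0,0,0],"hand":-1},{"xyz":[0,2,98],"delta_rot":[0,0,0],"hand":-1},{"xyz":[0,2,98],"delta_rot":[0,0,0],"hand":-1}]'
python3 - <<'E'
from h import *
import cv2
cv2.imwrite("pics/s2.png",cv2.resize(vision.capture("side")[90:260,180:400,::-1],None,fx=3,fy=3))
t=np.array([.5453,-.0368,.025]);to(t)
E
```

```text
time_s: 3.28
position: [0.5478, -0.0376, 0.0283]
tcp_rot: [[0.517, 0.822, -0.238], [0.745, -0.569, -0.348], [-0.421, 0.002, -0.907]]
force: [0.6, 0.2, -0.4]
opening: 1.0
grasp_force: 0.0
t 3.325 pos [ 0.5486 -0.0372  0.0287] q [ -4.2  48.1  90.3 -25.6  57.5  47.4] F [-0.1 -0.3 -0.2] open 1.0
R [[0.517, 0.823, -0.237], [0.746, -0.568, -0.348], [-0.421, 0.003, -0.907]]
xyz mm [ 0.2 -2.9  4. ] rot
```

View pics/s2.png

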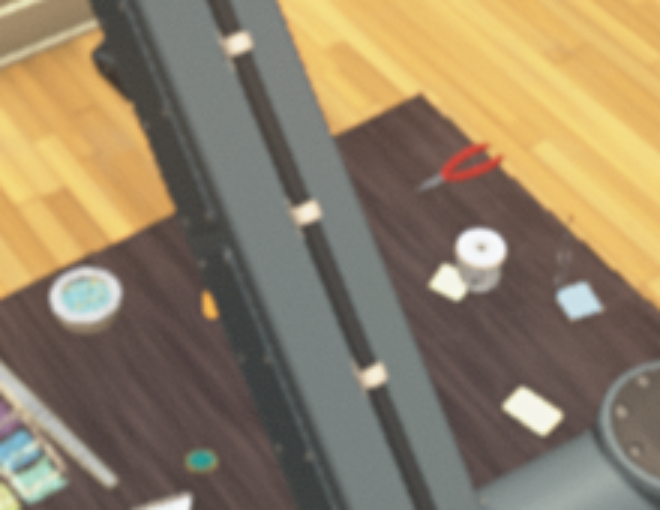

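The side view is blocked by the forearm, and no force is showing. Closing now.

```bash
python3 -m handwheel '[{"xyz":[0,-1,2],"delta_rot":[0,0,0],"hand":-1},{"xyz":[0,-1,2],"delta_rot":[0,0,0],"hand":0.2},{"xyz":[0,-1,2],"delta_rot":[0,0,0],"hand":0.6},{"xyz":[0,-1,2],"delta_rot":[0,0,0],"hand":1},{"xyz":[0,-1,2],"delta_rot":[0,0,0],"hand":1}]'
python3 -m handwheel '[{"xyz":[0,0,0],"delta_rot":[0,0,0],"hand":1},{"xyz":[0,0,0],"delta_rot":[0,0,0],"hand":1},{"xyz":[0,0,0],"delta_rot":[0,0,0],"hand":1},{"xyz":[0,0,0],"delta_rot":[0,0,0],"hand":1},{"xyz":[0,0,0],"delta_rot":[0,0,0],"hand":1}]'
```

```text
time_s: 3.95
position: [0.5473, -0.0369, 0.026]
tcp_rot: [[0.515, 0.824, -0.237], [0.747, -0.567, -0.348], [-0.421, 0.003, -0.907]]
force: [1.7, -0.5, -0.2]
opening: 0.69
grasp_force: 30.0
time_s: 4.58
position: [0.5472, -0.0369, 0.0259]
tcp_rot: [[0.515, 0.824, -0.237], [0.746, -0.567, -0.348], [-0.421, 0.003, -0.907]]
force: [4.6, -0.8, 0.6]
opening: 0.688
grasp_force: 30.0
```

```bash
python3 -m handwheel '[{"xyz":[-4,0,-9],"delta_rot":[0,0,0],"hand":1},{"xyz":[-13,0,-27],"delta_rot":[0,0,0],"hand":1},{"xyz":[-22,0,-47],"delta_rot":[0,0,0],"hand":1},{"xyz":[-30,0,-65],"delta_rot":[0,0,0],"hand":1},{"xyz":[-34,0,-73],"delta_rot":[0,0,0],"hand":1}]'
python3 -c "
from h import *
to([.547,-.037,.13],rot(55.5,65))"
```

```text
time_s: 5.2
position: [0.5473, -0.0366, 0.1086]
tcp_rot: [[0.517, 0.823, -0.235], [0.746, -0.568, -0.348], [-0.42, 0.004, -0.908]]
force: [0.0, -0.3, -7.5]
opening: 0.685
grasp_force: 30.0
t 5.2 pos [ 0.5473 -0.0366  0.1086] q [ -4.1  40.9  89.3 -23.7  64.8  43.6] F [ 0.  -0.3 -7.5] open 0.685
R [[0.517, 0.823, -0.235], [0.746, -0.568, -0.348], [-0.42, 0.004, -0.908]]
xyz mm [ -9.4   0.1 -19.3] rot [0.005 1.568 0.   ]
```

```bash
python3 -m handwheel '[{"xyz":[-2,0,-4],"delta_rot":[0,0.06,0],"hand":1},{"xyz":[-4,0,-9],"delta_rot":[0,0.16,0],"hand":1},{"xyz":[-7,0,-14],"delta_rot":[0,0.28,0],"hand":1},{"xyz":[-9,0,-19],"delta_rot":[0,0.4,0],"hand":1},{"xyz":[-9,0,-19],"delta_rot":[0,0.52,0],"hand":1}]'>/dev/null
python3 -m handwheel '[{"xyz":[0,0,0],"delta_rot":[0,0.12,0],"hand":1},{"xyz":[0,0,0],"delta_rot":[0,0.24,0],"hand":1},{"xyz":[0,0,0],"delta_rot":[0,0.36,0],"hand":1},{"xyz":[0,0,0],"delta_rot":[0,0.46,0],"hand":1},{"xyz":[0,0,0],"delta_rot":[0,0.52,0],"hand":1}]'
python3 -c "
from h import *
to([.547,-.037,.13],rot(55.5,65))"
```

```text
time_s: 6.45
position: [0.5453, -0.0377, 0.1272]
tcp_rot: [[0.464, 0.825, 0.323], [0.679, -0.566, 0.468], [0.568, 0.002, -0.823]]
force: [0.0, 0.1, -8.9]
opening: 0.691
grasp_force: 30.0
t 6.45 pos [ 0.5453 -0.0377  0.1272] q [-34.8  34.8 109.7  49.9  48.  -38.9] F [ 0.   0.1 -8.9] open 0.691
R [[0.464, 0.825, 0.323], [0.679, -0.566, 0.468], [0.568, 0.002, -0.823]]
xyz mm [ 2.9  1.  -1.4] rot [0.001 0.53  0.002]
```

```bash
python3 -m handwheel '[{"xyz":[0,0,0],"delta_rot":[0,0.1,0],"hand":1},{"xyz":[0,0,0],"delta_rot":[0,0.22,0],"hand":1},{"xyz":[0,0,0],"delta_rot":[0,0.34,0],"hand":1},{"xyz":[0,0,0],"delta_rot":[0,0.45,0],"hand":1},{"xyz":[0,0,0],"delta_rot":[0,0.53,0],"hand":1}]'
python3 - <<'E'
from h import *
import cv2
to([.547,-.037,.13],rot(55.5,65))
a=vision.capture("side")[90:260,170:400,::-1];b=vision.capture("top")[100:270,230:400,::-1]
cv2.imwrite("pics/s3.png",cv2.resize(np.hstack([a,b]),None,fx=2,fy=2,interpolation=2))
E
```

```text
time_s: 7.08
position: [0.5462, -0.0386, 0.126]
tcp_rot: [[0.237, 0.824, 0.514], [0.353, -0.566, 0.745], [0.905, 0.005, -0.425]]
force: [0.7, -0.2, -8.3]
opening: 0.686
grasp_force: 30.0
t 7.075 pos [ 0.5462 -0.0386  0.126 ] q [-47.1  49.  112.7  70.1  70.  -71.3] F [ 0.7 -0.2 -8.3] open 0.686
R [[0.237, 0.824, 0.514], [0.353, -0.566, 0.745], [0.905, 0.005, -0.425]]
xyz mm [ 4.4 -0.2 -0.1] rot [0.002 0.003 0.005]
```

View pics/s3.png

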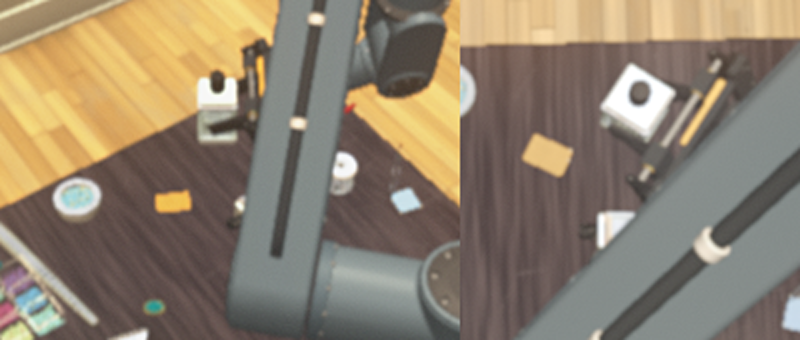

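The jar hangs upright in the gripper. Before lowering I'll shift it away from the small jar, +45 mm in x and +30 mm in y.

```bash
python3 -m handwheel '[{"xyz":[5,5,11],"delta_rot":[0,0,0],"hand":1},{"xyz":[12,12,26],"delta_rot":[0,0,0],"hand":1},{"xyz":[21,20,46],"delta_rot":[0,0,0],"hand":1},{"xyz":[4,20,53],"delta_rot":[0,0,0],"hand":1},{"xyz":[-15,20,62],"delta_rot":[0,0,0],"hand":1}]'
python3 -c "
from h import *
to([.5912,-.0086,.05],rot(55.5,65))"
```

```text
time_s: 7.8
position: [0.5923, -0.0054, 0.0881]
tcp_rot: [[0.235, 0.825, 0.513], [0.352, -0.565, 0.746], [0.906, 0.005, -0.424]]
force: [-0.9, -0.0, -8.4]
opening: 0.687
grasp_force: 30.0
t 7.8 pos [ 0.5923 -0.0054  0.0881] q [-40.3  53.7 108.9  76.6  67.9 -71.6] F [-0.9 -0.  -8.4] open 0.687
R [[0.235, 0.825, 0.513], [0.352, -0.565, 0.746], [0.906, 0.005, -0.424]]
xyz mm [-35.9   0.7  13.2] rot [0.    0.001 0.006]
```

```bash
python3 -m handwheel '[{"xyz":[-11,0,5],"delta_rot":[0,0,0],"hand":1},{"xyz":[-21,0,10],"delta_rot":[0,0,0],"hand":1},{"xyz":[-29,0,14],"delta_rot":[0,0,0],"hand":1},{"xyz":[-34,0,16],"delta_rot":[0,0,0],"hand":1},{"xyz":[-34,0,16],"delta_rot":[0,0,0],"hand":1}]'
```

```text
time_s: 8.43
position: [0.5913, -0.0072, 0.0499]
tcp_rot: [[0.239, 0.823, 0.515], [0.348, -0.568, 0.746], [0.907, 0.001, -0.422]]
force: [0.5, -0.9, -8.5]
opening: 0.683
grasp_force: 30.0
```

Now creeping down while watching the force.

```bash
python3 -m handwheel '[{"xyz":[-0.9,0,0.4],"delta_rot":[0,0,0],"hand":1},{"xyz":[-1.8,0,0.8],"delta_rot":[0,0,0],"hand":1},{"xyz":[-2.7,0,1.3],"delta_rot":[0,0,0],"hand":1},{"xyz":[-3.6,0,1.7],"delta_rot":[0,0,0],"hand":1},{"xyz":[-3.6,0,1.7],"delta_rot":[0,0,0],"hand":1}]'
```

```text
time_s: 9.05
position: [0.5913, -0.007, 0.0461]
tcp_rot: [[0.238, 0.823, 0.515], [0.348, -0.567, 0.746], [0.907, 0.002, -0.422]]
force: [0.3, 0.2, -8.1]
opening: 0.69
grasp_force: 30.0
```

```bash
python3 -m handwheel '[{"xyz":[-0.5,0,0.2],"delta_rot":[0,0,0],"hand":1},{"xyz":[-0.9,0,0.4],"delta_rot":[0,0,0],"hand":1},{"xyz":[-1.4,0,0.6],"delta_rot":[0,0,0],"hand":1},{"xyz":[-1.8,0,0.8],"delta_rot":[0,0,0],"hand":1},{"xyz":[-1.8,0,0.8],"delta_rot":[0,0,0],"hand":1}]'
```

```text
time_s: 9.68
position: [0.5913, -0.0071, 0.0441]
tcp_rot: [[0.238, 0.823, 0.515], [0.348, -0.568, 0.746], [0.907, 0.002, -0.422]]
force: [0.1, -0.3, -9.1]
opening: 0.691
grasp_force: 30.0
```

```bash
python3 -m handwheel '[{"xyz":[-0.5,0,0.2],"delta_rot":[0,0,0],"hand":1},{"xyz":[-0.9,0,0.4],"delta_rot":[0,0,0],"hand":1},{"xyz":[-1.4,0,0.6],"delta_rot":[0,0,0],"hand":1},{"xyz":[-1.8,0,0.8],"delta_rot":[0,0,0],"hand":1},{"xyz":[-1.8,0,0.8],"delta_rot":[0,0,0],"hand":1}]'
```

```text
time_s: 10.3
position: [0.5913, -0.0071, 0.0421]
tcp_rot: [[0.238, 0.823, 0.515], [0.348, -0.568, 0.746], [0.907, 0.002, -0.422]]
force: [-0.1, 0.1, -7.9]
opening: 0.688
grasp_force: 30.0
```

```bash
python3 -m handwheel '[{"xyz":[-0.5,0,0.2],"delta_rot":[0,0,0],"hand":1},{"xyz":[-0.9,0,0.4],"delta_rot":[0,0,0],"hand":1},{"xyz":[-1.4,0,0.6],"delta_rot":[0,0,0],"hand":1},{"xyz":[-1.8,0,0.8],"delta_rot":[0,0,0],"hand":1},{"xyz":[-1.8,0,0.8],"delta_rot":[0,0,0],"hand":1}]'
```

```text
time_s: 10.92
position: [0.5913, -0.0071, 0.0414]
tcp_rot: [[0.237, 0.823, 0.516], [0.346, -0.568, 0.747], [0.908, 0.002, -0.42]]
force: [-3.0, -3.9, 1.5]
opening: 0.688
grasp_force: 29.9
```

The jar is on the table, so I'm releasing it and backing out along the fingers.

```bash
python3 -m handwheel '[{"xyz":[0.9,0,-0.4],"delta_rot":[0,0,0],"hand":1},{"xyz":[0.9,0,-0.4],"delta_rot":[0,0,0],"hand":-0.45},{"xyz":[0.9,0,-0.4],"delta_rot":[0,0,0],"hand":-0.7},{"xyz":[0.9,0,-0.4],"delta_rot":[0,0,0],"hand":-1},{"xyz":[0.9,0,-0.4],"delta_rot":[0,0,0],"hand":-1}]'
python3 -m handwheel '[{"xyz":[0,0,-3],"delta_rot":[0,0,0],"hand":-1},{"xyz":[0,0,-12],"delta_rot":[0,0,0],"hand":-1},{"xyz":[0,0,-30],"delta_rot":[0,0,0],"hand":-1},{"xyz":[0,0,-55],"delta_rot":[0,0,0],"hand":-1},{"xyz":[0,0,-80],"delta_rot":[0,0,0],"hand":-1}]'
python3 - <<'E'
from h import *
import cv2
to([.547,-.037,.13],rot(55.5,0))
a=vision.capture("side")[90:260,170:400,::-1];b=vision.capture("top")[100:270,230:400,::-1]
cv2.imwrite("pics/s4.png",cv2.resize(np.hstack([a,b]),None,fx=2,fy=2,interpolation=2))
E
```

```text
time_s: 11.55
position: [0.5913, -0.007, 0.0414]
tcp_rot: [[0.238, 0.823, 0.515], [0.348, -0.567, 0.746], [0.907, 0.002, -0.422]]
force: [0.3, 0.4, 0.1]
opening: 0.954
grasp_force: 0.0
time_s: 12.18
position: [0.5492, -0.0683, 0.0757]
tcp_rot: [[0.238, 0.823, 0.516], [0.348, -0.568, 0.745], [0.906, 0.002, -0.422]]
force: [-0.5, 0.2, 0.2]
opening: 0.999
grasp_force: 0.0
t 12.175 pos [ 0.5492 -0.0683  0.0757] q [-49.3  55.3 109.2  69.2  69.8 -74.1] F [-0.5  0.2  0.2] open 0.999
R [[0.238, 0.823, 0.516], [0.348, -0.568, 0.745], [0.906, 0.002, -0.422]]
xyz mm [ 59.6 -19.5  -0.8] rot [ 3.000e-03 -1.135e+00 -1.000e-03]
```

View pics/s4.png

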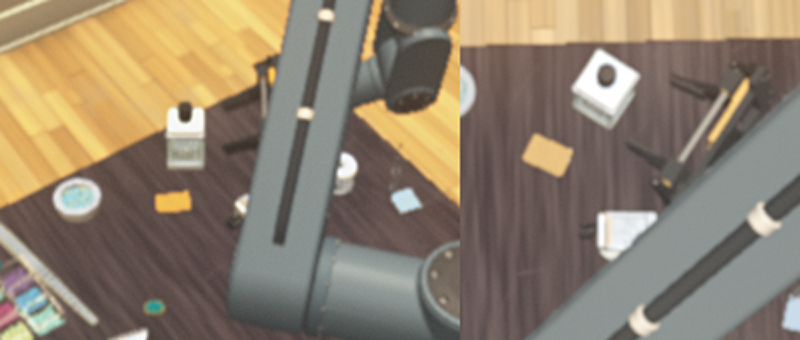

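The jar stands upright and sealed, and the fingers are clear. The knob top is at about top px (303,136) and side px (262,143).

```bash
python3 -m handwheel '[{"xyz":[20,0,-15],"delta_rot":[0,0,0],"hand":-1},{"xyz":[60,0,-35],"delta_rot":[0,0,0],"hand":-1},{"xyz":[105,0,-55],"delta_rot":[0,-0.12,0],"hand":-1},{"xyz":[140,0,-70],"delta_rot":[0,-0.27,0],"hand":-1},{"xyz":[145,0,-70],"delta_rot":[0,-0.42,0],"hand":-1}]'
python3 - <<'E'
from h import *
from scipy.optimize import least_squares as L
print(onz("top",(303,136),.124),onz("side",(262,143),.124))
to([.585,0,.24],rot(55.5,0))
E
```

```text
time_s: 12.9
position: [0.5489, -0.0693, 0.239]
tcp_rot: [[0.427, 0.823, 0.375], [0.626, -0.569, 0.533], [0.652, 0.007, -0.758]]
force: [-0.3, 0.2, -1.0]
opening: 0.998
grasp_force: 0.0
[ 0.58598831 -0.01066516  0.124     ] [ 0.58309473 -0.00812237  0.124     ]
t 12.9 pos [ 0.5489 -0.0693  0.239 ] q [-40.5  25.6 104.5  46.4  63.8 -32.6] F [-0.3  0.2 -1. ] open 0.998
R [[0.427, 0.823, 0.375], [0.626, -0.569, 0.533], [0.652, 0.007, -0.758]]
xyz mm [59.5 -9.7 49.7] rot [ 0.008 -0.71   0.   ]
```

```bash
python3 -m handwheel '[{"xyz":[5,0,3],"delta_rot":[0,-0.17,0],"hand":-1},{"xyz":[18,-1,15],"delta_rot":[0,-0.34,0],"hand":-1},{"xyz":[35,-2,30],"delta_rot":[0.004,-0.51,0],"hand":-1},{"xyz":[50,-3,42],"delta_rot":[0.008,-0.67,0],"hand":-1},{"xyz":[54,-3,45],"delta_rot":[0.008,-0.71,0],"hand":-1}]' >/dev/null
python3 -m handwheel '[{"xyz":[0,0,0],"delta_rot":[0,0,0],"hand":-1},{"xyz":[0,0,0],"delta_rot":[0,0,0],"hand":-1},{"xyz":[0,0,0],"delta_rot":[0,0,0],"hand":-1},{"xyz":[0,0,0],"delta_rot":[0,0,0],"hand":-1},{"xyz":[0,0,0],"delta_rot":[0,0,0],"hand":-1}]' >/dev/null
python3 - <<'E'
from h import *
import cv2,pickle
to([.586,-.010,.2],rot(55.5,0))
M=vision.camera_model("wrist");im=vision.capture("wrist");cv2.imwrite("pics/w5.png",im[:,:,::-1]);pickle.dump(M,open("w5.pkl","wb"))
print(proj("w",[.586,-.010,.124],M))
E
```

```text
t 14.15 pos [ 0.5858 -0.0095  0.2374] q [-12.1  26.8  87.3   0.4  66.1  22.2] F [0.  0.8 0.3] open 0.997
R [[0.566, 0.824, -0.002], [0.824, -0.566, 0.007], [0.005, -0.006, -1.0]]
xyz mm [-0.5  0.6 37.4] rot [-0.006 -0.005  0.   ]
[282.19827606 204.88294555]
```

View pics/w5.png

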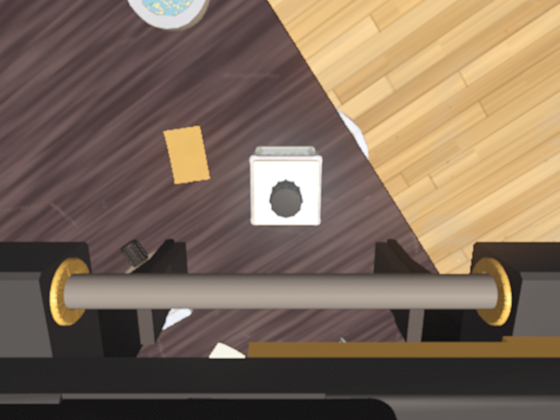

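The wrist view shows the sealed lid from above, square to the tool, with the knob top at about (286,202). I predicted (282,205).

```bash
python3 - <<'E'
from h import *
import pickle
M=pickle.load(open("w5.pkl","rb"))
p=onz("w",(286,202),.124,M);print(p,onz("w",(286,190.5),.092,M))
to([p[0],p[1],.099],rot(55.5,0))
E
```

```text
[ 0.5895408  -0.00977471  0.124     ] [ 0.59065899 -0.00862957  0.092     ]
t 14.2 pos [ 0.5859 -0.0094  0.2374] q [-12.   26.8  87.3   0.4  66.1  22.2] F [ 0.2  0.3 -0.8] open 1.002
R [[0.566, 0.824, -0.002], [0.824, -0.566, 0.007], [0.005, -0.006, -1.0]]
xyz mm [  1.1   4.  138.4] rot [-0.006 -0.005  0.001]
```

```bash
python3 -m handwheel '[{"xyz":[1,3,30],"delta_rot":[-0.006,-0.005,0],"hand":-1},{"xyz":[1,3,70],"delta_rot":[-0.006,-0.005,0],"hand":-1},{"xyz":[1,3,105],"delta_rot":[-0.006,-0.005,0],"hand":-1},{"xyz":[1,3,132],"delta_rot":[-0.006,-0.005,0],"hand":-1},{"xyz":[1,3,132],"delta_rot":[-0.006,-0.005,0],"hand":-0.6}]'
python3 -m handwheel '[{"xyz":[0,0,0],"delta_rot":[0,0,0],"hand":-0.2},{"xyz":[0,0,0],"delta_rot":[0,0,0],"hand":0.1},{"xyz":[0,0,0],"delta_rot":[0,0,0],"hand":0.3},{"xyz":[0,0,0],"delta_rot":[0,0,0],"hand":0.36},{"xyz":[0,0,0],"delta_rot":[0,0,0],"hand":0.38}]'
```

```text
time_s: 14.82
position: [0.5871, -0.0086, 0.1034]
tcp_rot: [[0.565, 0.825, -0.005], [0.825, -0.565, 0.001], [-0.002, -0.004, -1.0]]
force: [0.4, 0.4, 0.7]
opening: 0.951
grasp_force: 0.0
time_s: 15.45
position: [0.5889, -0.0089, 0.1057]
tcp_rot: [[0.565, 0.825, 0.001], [0.825, -0.565, -0.0], [0.0, 0.001, -1.0]]
force: [-1.4, -0.1, 0.2]
opening: 0.403
grasp_force: 0.0
```

```bash
python3 -m handwheel '[{"xyz":[0,0,0],"delta_rot":[0,0,0],"hand":0.38},{"xyz":[0,0,0],"delta_rot":[0,0,0],"hand":0.4},{"xyz":[0,0,0],"delta_rot":[0,0,0],"hand":0.42},{"xyz":[0,0,0],"delta_rot":[0,0,0],"hand":0.44},{"xyz":[0,0,0],"delta_rot":[0,0,0],"hand":0.46}]'
python3 -m handwheel '[{"xyz":[0,0,0],"delta_rot":[0,0,0],"hand":0.5},{"xyz":[0,0,0],"delta_rot":[0,0,0],"hand":0.6},{"xyz":[0,0,0],"delta_rot":[0,0,0],"hand":0.8},{"xyz":[0,0,0],"delta_rot":[0,0,0],"hand":1},{"xyz":[0,0,0],"delta_rot":[0,0,0],"hand":1}]'
```

```text
time_s: 16.08
position: [0.5895, -0.0092, 0.1055]
tcp_rot: [[0.565, 0.825, 0.002], [0.825, -0.565, -0.001], [0.0, 0.002, -1.0]]
force: [1.4, -0.9, -0.5]
opening: 0.277
grasp_force: 1.5
time_s: 16.7
position: [0.5892, -0.009, 0.1056]
tcp_rot: [[0.565, 0.825, 0.001], [0.825, -0.565, -0.001], [0.0, 0.002, -1.0]]
force: [2.7, -1.5, -0.3]
opening: 0.266
grasp_force: 30.0
```

Gripped with only a small side force. Lifting slowly.

```bash
python3 -m handwheel '[{"xyz":[0,0,-0.5],"delta_rot":[0,0,0],"hand":1},{"xyz":[0,0,-1],"delta_rot":[0,0,0],"hand":1},{"xyz":[0,0,-1.5],"delta_rot":[0,0,0],"hand":1},{"xyz":[0,0,-2],"delta_rot":[0,0,0],"hand":1},{"xyz":[0,0,-2.5],"delta_rot":[0,0,0],"hand":1}]'
```

```text
time_s: 17.32
position: [0.5874, -0.0082, 0.1071]
tcp_rot: [[0.565, 0.825, -0.003], [0.825, -0.565, 0.001], [-0.001, -0.003, -1.0]]
force: [2.0, 0.1, -5.0]
opening: 0.269
grasp_force: 30.0
```

```bash
python3 -m handwheel '[{"xyz":[0,0,-0.7],"delta_rot":[0,0,0],"hand":1},{"xyz":[0,0,-1.4],"delta_rot":[0,0,0],"hand":1},{"xyz":[0,0,-2.1],"delta_rot":[0,0,0],"hand":1},{"xyz":[0,0,-2.8],"delta_rot":[0,0,0],"hand":1},{"xyz":[0,0,-3.5],"delta_rot":[0,0,0],"hand":1}]'
```

```text
time_s: 17.95
position: [0.588, -0.0086, 0.1114]
tcp_rot: [[0.565, 0.825, -0.001], [0.825, -0.565, 0.0], [-0.001, -0.001, -1.0]]
force: [-1.6, -0.1, -0.4]
opening: 0.267
grasp_force: 30.0
```

The seal gave: the force fell from 5 N to the lid's weight. Raising it to about 10 mm.

```bash
python3 -m handwheel '[{"xyz":[0,0,-1],"delta_rot":[0,0,0],"hand":1},{"xyz":[0,0,-2],"delta_rot":[0,0,0],"hand":1},{"xyz":[0,0,-3],"delta_rot":[0,0,0],"hand":1},{"xyz":[0,0,-4],"delta_rot":[0,0,0],"hand":1},{"xyz":[0,0,-4.5],"delta_rot":[0,0,0],"hand":1}]' >/dev/null
python3 -m handwheel '[{"xyz":[0,0,0],"delta_rot":[0,0,0],"hand":1},{"xyz":[0,0,0],"delta_rot":[0,0,0],"hand":1},{"xyz":[0,0,0],"delta_rot":[0,0,0],"hand":1},{"xyz":[0,0,0],"delta_rot":[0,0,0],"hand":1},{"xyz":[0,0,0],"delta_rot":[0,0,0],"hand":1}]'
python3 - <<'E'
from h import *
import cv2
a=vision.capture("side")[90:190,200:330,::-1];b=vision.capture("wrist")[:,:,::-1]
a=cv2.resize(a,(390,300));b=cv2.resize(b,(400,300))
cv2.imwrite("pics/s6.png",np.hstack([a,b]))
E
```

```text
time_s: 19.2
position: [0.5886, -0.0088, 0.1158]
tcp_rot: [[0.565, 0.825, -0.0], [0.825, -0.565, -0.0], [-0.0, -0.0, -1.0]]
force: [-3.2, 1.2, -0.4]
opening: 0.267
grasp_force: 30.0
```

View pics/s6.png

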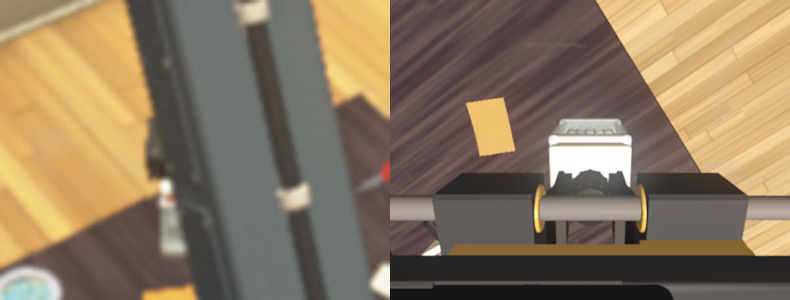

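The lid is held about 10 mm up (TCP rose 10 mm). The tool carries only about 0.5 N, so the jar is still on the table. In the pictures (jar at wrist view (590,150)) it stands with the gripper on the knob.

```bash
python3 -c "
from rig import workorder
print(workorder.hand_in())"
```

```text
the job is handed in; nothing more can be done
None
```

I stood the larger silver jar upright, let go of it and broke the seal; the job is handed in with the lid held about 10 mm open by its knob and the jar on the table, but no verdict was shown.

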